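# Transfer a hanging tank carrier to the next rail

### The arm

A 6-joint arm with a two-finger parallel gripper is mounted at the origin on the work surface. World frame = base frame: x ahead of the robot, y to its left, z up, the work surface at z = 0. Lengths are in m, angles in rad, forces in N, time in s.
With the tool pointing down it reaches from about 0.35 to 0.975 m from the base axis. Payload 4.9 kg.
Tool frame: the origin (TCP) lies between the finger pads; the fingertips stand 14 mm ahead of it and the grasp point (between the pads) lies 5 mm behind it (manip.tcp_to_tips is the distance from the TCP to the fingertips, in m); z points along the fingers, y is the line along which they close (so a half turn about z gives the same grasp; the last joint's range is limited). The gripper opens to 85 mm and grips with 20 to 120 N. Pads are 22 mm wide; open, the fingers measure 114 mm over their backs; the gripper's body (76 mm by 85 mm) begins 54 mm behind the grasp point. The pads swing forward as they close: fully open they stand 13 mm farther back than shut.
Start: joints at [-1.222, 0.053, 1.613, -0, 1.476, -0.119], TCP at [0.282, -0.558, 0.212] pointing down, gripper open.
Joint ranges: [-3.01, 3.01], [-1.01, 2.22], [0.06, 2.58], [-1.02, 4.17], [0.09, 2.62], [-3.14, 3.14]. Speed limits (rad/s): [2.57, 2.57, 3.14, 3.14, 3.14, 3.14].

### API

Orientations are given as a unit quaternion [w, x, y, z].
In Python, from plant import manip gives the robot as it stands.
- The arm moves only by the tool servo_tool, never from a script. Its argument "moves" is a list that holds one entry, the list of rows, each a list of 7 numbers: the shift along the tool's x, y, z in mm, then the turn, a rotation vector about the tool's x, y, z in degrees, then the finger opening in mm, from 0 to 85.4. In form: [[[x, y, z, ax, ay, az, fingers], ...]]. A call has 1 to 12 rows; each row shifts and turns the commanded pose from where the row before left it, along the tool's axes as they then stand; what a row does not reach is not made up. A row lasts 1/8 s, in which the tool goes at most 62.5 mm and 10.7 degrees, less where a joint would pass 70% of its speed; a pose out of reach is approached as far as the arm can. A call with a gripper value outside its range is refused whole. The fingers move at their own pace and stop on an object; the grip force is fixed at half the most. Time passes only in rows, so rows that do not move let the fingers close. It gives the time, the measured TCP pose, the force, the opening and the grip force at its end, in the units of the state.
- manip.state(): the state, without advancing time (a new reading comes with each control period).
- manip.grab_frame(name): name is "scene" or "side" or "wrist"; returns a dict with "image" (420x560x3 uint8, blue, green, red), "mtx" (3x3 intrinsics, pixels), "dist_coeffs" ([k1, k2, p1, p2, k3] as OpenCV has them; the pictures are not rectified), "eye" and "rotation" of the camera in the world. Camera axes: x right, y down, z forward; pixel columns grow to the right and rows downward; lengths in m; the calibration is good to about 2 mm. A picture is of the moment at which its call begins. There is no depth.
- manip.job_done(): hands the job in; it is judged then, once.
The state is a dict: "time": time; "joint_pos": joint angles; "joint_vel": joint speeds; "joint_efforts": joint torques, N m; "tool_pos": TCP position; "tool_rot": TCP orientation; "contact_force": force on the tool from outside, world axes, zero at the start; "ft_torque": the same for the moment, N m; "gripper_width": opening from 0.0 (shut) to 1.0 (fully open); "grasp_force": force on a finger pad.
Only numpy, scipy, OpenCV 4.12 (cv2) and the standard library are available. Lean on these libraries where they do the work, as an engineer would, in place of code of your own. Each camera call takes 0.05 s, during which the arm holds its last target. There are 200 camera calls.

### The job

Move the silver tank carrier from the rail it hangs on to the other, empty rail: lift it over the yellow end stop and off the free end, pass it over the other rail's end stop and hang it there, run fully home against the red buffer. Lower it rather than letting it fall, never let it go down to the board, and leave the engine, tank wagon, signal cabin, container stack and mug where they stand.

Things in the scene. Friction and masses are not known exactly. Their poses are not given: they have to be found in the camera images.
- carrier_grip (a point): Centre of the orange grip fin on top of the hanging tank carrier; x along the carrier, z up. The fin is 60 mm long (x), 14 mm thick (y), 36 mm high: pinch it across its thickness from above. It is 32 mm above the saddles' underside, so 197 mm above the board when hung. The carrier weighs about 0.28 kg, is the same either way round and slides on the rail.
- carrier_saddle (a point): Point midway between the undersides of the carrier's two blue saddle bars, which rest on the rail top. Bars 10 mm long, centred 30 mm either way along x, 44 mm wide over all. Each is the top of a closed loop round the rail, 32 mm wide and 60 mm high inside, so the carrier leaves a rail only past its free end, raised 12 to 48 mm, until its centre is beyond rail x = -120 mm.
- carrier_tank (a point): Centre of the carrier's silver tank, which closes its loops below: 52 mm diameter, 110 mm long, 86 mm below the saddles' underside (bottom 53 mm above the board when hung).
- rail_a: Fixed rail on a dark steel pier with a grey foot plate; the carrier hangs on it at the start. Origin on the board; x runs along the rail from the free end towards the pier, z up. A level steel bar 12 mm wide and 12 mm deep at y = 0, top 165 mm above the board, free end at x = -85 mm. Pier and foot are beyond x = 80 mm. A carrier against the buffer has its centre at x = 25 mm.
- rail_b: Fixed rail on a dark steel pier with a green foot plate; empty at the start, the carrier's destination. Origin on the board; x runs along the rail from the free end towards the pier, z up. A level steel bar 12 mm wide and 12 mm deep at y = 0, top 165 mm above the board, free end at x = -85 mm. Pier and foot are beyond x = 80 mm. A carrier against the buffer has its centre at x = 25 mm.
- rail_a_stop (a point): Top centre of rail_a's yellow end stop, at the free end: 8 mm long (rail x -85 to -77 mm), 12 mm wide, 12 mm above the rail top.
- rail_b_stop (a point): Top centre of rail_b's yellow end stop, at the free end: 8 mm long (rail x -85 to -77 mm), 12 mm wide, 12 mm above the rail top.
- rail_a_buffer (a point): Top of rail_a's red buffer, middle of the face towards the free end (rail x = 60 mm): 8 mm thick, 26 mm wide, 14 mm above the rail top; the highest thing near the pier.
- rail_b_buffer (a point): Top of rail_b's red buffer, middle of the face towards the free end (rail x = 60 mm): 8 mm thick, 26 mm wide, 14 mm above the rail top; the highest thing near the pier.
- engine_mid (a point): Bystander: middle of the black plastic steam engine, 135 x 48 x 72 mm, standing between the rails.
- wagon_mid (a point): Bystander: middle of the silver tank wagon standing on a track at the left, 110 x 42 x 68 mm.
- cabin_mid (a point): Bystander: middle of the white ceramic signal cabin at the left, 80 x 100 x 107 mm.
- box_low_mid (a point): Bystander: middle of the lower, red lidded container at the right, 114 x 64 x 54 mm.
- box_top_mid (a point): Bystander: middle of the green lidded container stacked on the red one, 114 x 64 x 54 mm.
- mug_mid (a point): Bystander: middle of the blue mug at the near right, 76 mm wide, 90 mm high.
Things that resemble listed ones, but are neither listed nor needed, are in the scene too. What is shaped like the part that bears carrier_grip but green is not meant.

How it is judged:
By the outcome, as a careful person would: the job done as asked, in the order asked, and still so for the second after the job is handed in, with the robot touching nothing.
It also fails if it takes over 46 s, if anything falls off the work surface, if the arm or the gripper's body presses on something with over 40 N, if the wrist force passes 120 N, or if a joint passes its speed limit or range.

## Working session

There is one attempt and no reset: what is moved stays moved. The work goes in short steps, Python scripts to look and compute and a tool call to move; the robot and the scene stay as the last step left them, time stands still between calls to the robot, and variables do not carry over. Pictures are saved under pics/ and viewed, at most 10 in all, crops included, and the job is handed in when it is done.

Besides the shell and the picture viewer there is one more tool, called as a command line: name --argument value ..., lists and objects as JSON in quotes. servo_tool: Moves the arm, as the interface text tells. Its arguments: {"type":"object","properties":{"moves":{"type":"array"}},"required":["moves"]}

```bash
mkdir -p pics; ls; python3 - <<'E'
from plant import manip
import cv2,pickle
F={}
for n in("scene","side"):
    f=manip.grab_frame(n);F[n]=f;cv2.imwrite(f"pics/{n}0.png",f["image"]);print(n,f["eye"],f["mtx"].tolist(),f["rotation"])
pickle.dump(F,open("f0.pkl","wb"))
print(manip.state())
E
```

```text
pics
scene [ 1.15495028 -0.44899912  1.17537164] [[535.426532323362, 0.0, 275.62777286361404], [0.0, 535.426532323362, 214.0642931475728], [0.0, 0.0, 1.0]] [-0.28770804  0.83893922  0.43742513 -0.14854062]
side [ 0.17754013 -1.03599625  1.31134647] [[545.5636475483502, 0.0, 277.48688698704973], [0.0, 545.5636475483502, 200.8599350912359], [0.0, 0.0, 1.0]] [-0.36383499  0.91920714 -0.13804141  0.06022372]
{'time': 0.1, 'joint_pos': array([-1.22200931e+00,  5.33147997e-02,  1.61420212e+00, -1.98737594e-05,
        1.47602760e+00, -1.19021400e-01]), 'joint_vel': array([-4.70237364e-04, -1.29868580e-03, -3.08460548e-03, -7.10238328e-04,
       -5.61680880e-04,  6.65576969e-05]), 'joint_efforts': array([ 2.74022013e-04, -3.94905102e+01, -3.71363139e+01, -1.26931045e-04,
        3.90175977e-03,  2.79731118e-06]), 'tool_pos': array([ 0.28159854, -0.55726208,  0.21064402]), 'tool_rot': array([-9.68364163e-04,  9.72768222e-01,  2.31777985e-01, -1.21697414e-04]), 'contact_force': array([-0.36948943, -0.2966712 ,  0.07208672]), 'ft_torque': array([0.07485133, 0.03365399, 0.00323241]), 'grasp_force': 0.0, 'gripper_width': 0.9992188892567303}
```

View pics/scene0.png

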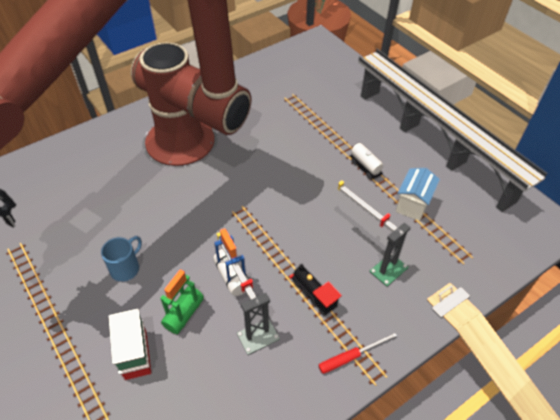

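View pics/side0.png

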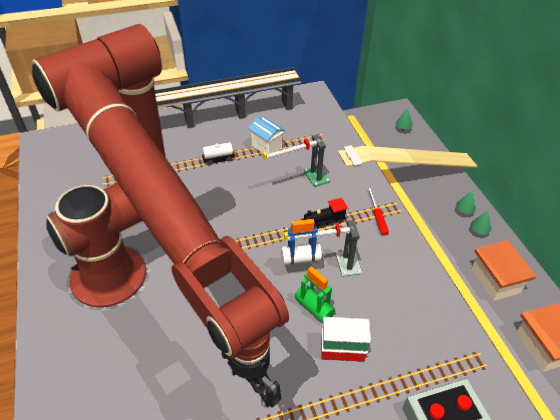

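The orange fins: scene (229,242), over blue loops on the rail with the grey foot, and scene (176,285), on a green body. In the side view they are at (303,226) and (318,278). The blue-looped one hangs on rail_a and fits the description; the green one is the decoy. I'll enlarge the scene view to confirm this.

```bash
cat > h.py <<'E'
import numpy as np,cv2
from scipy.spatial.transform import Rotation as R
def rot(q): return R.from_quat(np.roll(q,-1)).as_matrix()
def ray(f,uv):
    p=cv2.undistortPoints(np.array([[uv]],float),f["mtx"],f["dist_coeffs"])[0,0]
    d=rot(f["rotation"])@[p[0],p[1],1];return np.array(f["eye"]),d/np.linalg.norm(d)
def onz(f,uv,z):
    e,d=ray(f,uv);return e+d*(z-e[2])/d[2]
def two(f,a,g,b):
    e,d=ray(f,a);k,c=ray(g,b)
    s=np.linalg.lstsq(np.c_[d,-c],k-e,rcond=None)[0]
    p,q=e+s[0]*d,k+s[1]*c;return (p+q)/2,np.linalg.norm(p-q)
def proj(f,P):
    M=rot(f["rotation"]).T
    return cv2.projectPoints(np.atleast_2d(P).astype(float),cv2.Rodrigues(M)[0],-M@np.array(f["eye"]),f["mtx"],f["dist_coeffs"])[0][:,0]
def blobs(f,lo,hi,amin=8,roi=None):
    h=cv2.cvtColor(f["image"],cv2.COLOR_BGR2HSV);m=cv2.inRange(h,np.array(lo),np.array(hi))
    n,l,s,c=cv2.connectedComponentsWithStats(m)
    return [(c[i].round(1).tolist(),int(s[i,4]),s[i,:4].tolist()) for i in range(1,n) if s[i,4]>=amin and (roi is None or (roi[0]<c[i][0]<roi[2] and roi[1]<c[i][1]<roi[3]))]
E
python3 - <<'E'
import pickle,cv2,numpy as np
from h import *
F=pickle.load(open("f0.pkl","rb"))
rois={"scene":(150,160,420,340),"side":(250,130,370,300)}
for n,r in rois.items():
    print(n)
    for k,lo,hi in(("orange",(5,150,110),(17,255,255)),("yellow",(20,150,120),(32,255,255)),("red",(0,180,100),(4,255,255)),("blue",(105,150,60),(125,255,255))):
        print(k,blobs(F[n],lo,hi,6,r))
a=cv2.resize(F["scene"]["image"][170:340,150:420],None,fx=2.9,fy=2.9,interpolation=cv2.INTER_CUBIC)
cv2.imwrite("pics/c1.png",a)
a=cv2.resize(F["side"]["image"][130:300,245:365],None,fx=3.5,fy=3.5,interpolation=cv2.INTER_CUBIC)
cv2.imwrite("pics/c2.png",a)
E
```

```text
scene
orange [([228.0, 242.6], 206, [220, 229, 16, 28]), ([175.2, 284.0], 294, [165, 270, 21, 29])]
yellow [([340.4, 183.7], 15, [339, 182, 4, 5]), ([218.8, 234.2], 6, [218, 233, 3, 3])]
red [([384.6, 219.0], 27, [381, 215, 8, 10]), ([291.0, 276.2], 6, [290, 275, 3, 3]), ([246.4, 284.0], 47, [242, 280, 10, 11]), ([326.2, 294.6], 382, [313, 283, 27, 25])]
blue [([217.7, 243.2], 14, [216, 242, 5, 4]), ([235.2, 260.2], 47, [227, 257, 16, 9])]
side
orange [([292.4, 142.1], 9, [291, 140, 4, 6]), ([250.6, 150.9], 15, [249, 148, 4, 8]), ([259.2, 152.8], 6, [258, 151, 3, 4]), ([367.4, 215.3], 14, [365, 211, 6, 9]), ([351.3, 215.8], 12, [349, 213, 6, 7]), ([359.3, 215.4], 10, [358, 213, 4, 6]), ([306.4, 219.4], 16, [300, 219, 14, 2]), ([295.5, 221.0], 6, [293, 221, 6, 1]), ([302.5, 227.1], 182, [291, 222, 24, 11]), ([270.1, 235.8], 16, [268, 232, 5, 8]), ([278.6, 235.7], 18, [276, 232, 6, 9]), ([255.1, 240.2], 15, [254, 237, 4, 7]), ([262.8, 238.5], 12, [261, 236, 4, 6]), ([316.7, 279.2], 162, [308, 266, 20, 24]), ([252.6, 273.2], 8, [251, 271, 5, 6]), ([258.3, 288.7], 12, [256, 286, 7, 5]), ([275.8, 296.8], 124, [267, 288, 18, 21])]
yellow [([359.7, 130.8], 219, [348, 116, 25, 30]), ([264.6, 155.6], 26, [263, 152, 4, 8]), ([318.2, 211.2], 8, [317, 210, 4, 3]), ([299.4, 222.3], 32, [292, 221, 19, 4]), ([285.5, 235.9], 33, [284, 232, 4, 9]), ([316.1, 274.0], 34, [310, 268, 15, 14])]
red [([306.4, 143.5], 35, [304, 139, 5, 11]), ([337.5, 204.7], 185, [328, 198, 20, 15]), ([337.6, 229.0], 44, [336, 223, 4, 14])]
blue [([313.1, 239.7], 110, [307, 226, 10, 28]), ([291.4, 241.5], 117, [288, 228, 10, 29]), ([302.0, 233.0], 7, [299, 233, 7, 1])]
```

View pics/c1.png

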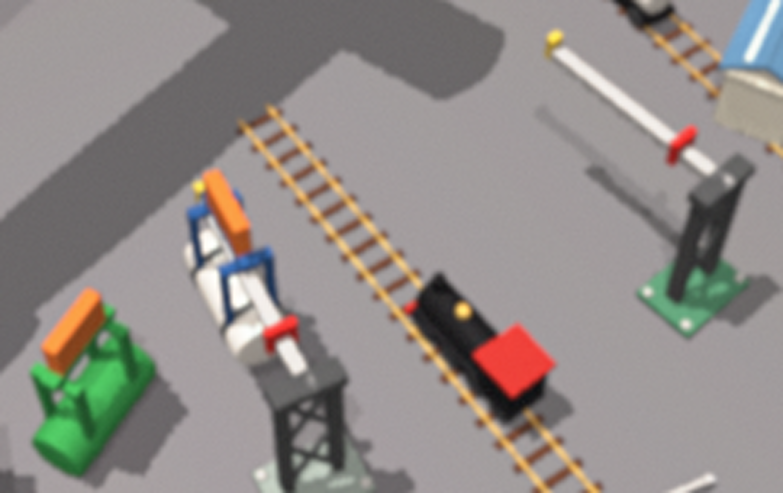

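View pics/c2.png

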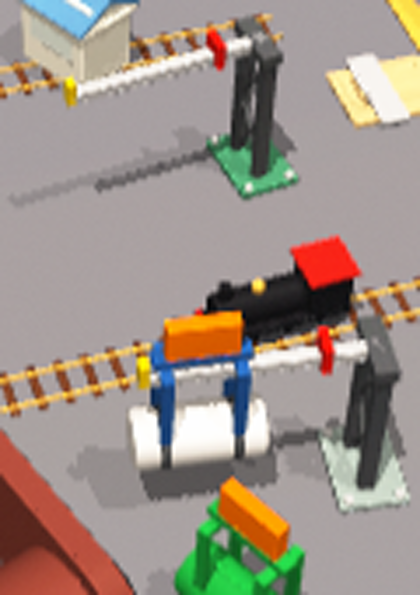

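The crops confirm it: the fin with blue loops at scene (228,243) is on rail_a (grey foot), near the yellow stop at (219,234). Rail_b (green foot) is empty, with its stop at (340,184) and buffer at (385,219). Next I'll triangulate these.

```bash
python3 - <<'E'
import pickle
from h import *
F=pickle.load(open("f0.pkl","rb"));s,d=F["scene"],F["side"]
P={}
# fin: orange+yellowish mask centroid, union of hues
def cen(f,roi,lo,hi):
    h=cv2.cvtColor(f["image"],cv2.COLOR_BGR2HSV);m=cv2.inRange(h,np.array(lo),np.array(hi))
    k=np.zeros_like(m);k[roi[1]:roi[3],roi[0]:roi[2]]=255;m&=k
    return cv2.minAreaRect(cv2.findNonZero(m))
O=((5,150,100),(24,255,255))
a=cen(s,(221,226,242,260),*O);b=cen(d,(288,217,317,234),*O);print(a,b)
P["fin"]=two(s,a[0],d,b[0])
P["astop"]=two(s,(218.8,234.2),d,(285.5,235.9))
P["abuf"]=two(s,(246.4,284),d,(337.6,229))
P["bstop"]=two(s,(340.4,183.7),d,(264.6,155.6))
P["bbuf"]=two(s,(384.6,219),d,(306.4,143.5))
for k,v in P.items(): print(k,(v[0]*1000).round(1),round(v[1]*1000,1))
for q in "ab":
    v=P[q+"buf"][0]-P[q+"stop"][0];print(q,np.linalg.norm(v[:2]),np.degrees(np.arctan2(v[1],v[0])))
T=rot((-9.68364163e-04,9.72768222e-01,2.31777985e-01,-1.21697414e-04));print(T.round(3))
E
```

```text
((228.30001831054688, 242.6000213623047), (29.06888198852539, 8.049844741821289), 63.43495178222656) ((302.7308044433594, 225.34619140625), (12.03136920928955, 23.44256591796875), 82.87498474121094)
fin [ 539.4 -143.5  196. ] 1.2
astop [ 490.7 -142.   168.6] 1.9
abuf [ 636.3 -160.1  166.9] 0.6
bstop [529.1 188.8 165.4] 1.3
bbuf [674.1 205.8 164.6] 0.1
a 0.14667931677056126 -7.118306486707883
b 0.14597206174810431 6.69349992713372
[[ 0.893  0.451 -0.001]
 [ 0.451 -0.893  0.002]
 [ 0.    -0.002 -1.   ]]
```

servo_tool --moves '[[[0,0,-24,0,0,8.5,60],[0,0,-24,0,0,8.5,60],[0,0,-24,0,0,8.5,60],[0,0,-18,0,0,8.5,60]]]'

```text
time: 0.6
tool_pos: [0.2818, -0.5578, 0.3025]
tool_rot: [0.0, 0.998, -0.065, 0.0]
contact_force: [0.8, 0.1, -1.1]
gripper_width: 0.704
grasp_force: 0.0
```

servo_tool --moves '[[[20,-44,0,0,0,0,60],[20,-44,0,0,0,0,60],[20,-44,0,0,0,0,60],[20,-44,0,0,0,0,60],[20,-44,0,0,0,0,60],[20,-44,0,0,0,0,60],[20,-44,0,0,0,0,60],[20,-44,0,0,0,0,60],[20,-44,0,0,0,0,60],[20,-44,0,0,0,0,60],[0,0,0,0,0,0,60]]]'

```text
time: 1.98
tool_pos: [0.5361, -0.1438, 0.3011]
tool_rot: [-0.0, 0.998, -0.06, -0.001]
contact_force: [-0.4, -0.3, -0.5]
gripper_width: 0.699
grasp_force: 0.0
```

```bash
python3 - <<'E'
from plant import manip
from h import *
import pickle
f=manip.grab_frame("wrist");cv2.imwrite("pics/w1.png",f["image"]);st=manip.state()
pickle.dump((f,st),open("w1.pkl","wb"))
print(f["eye"],st["tool_pos"],rot(st["tool_rot"]).round(4),st["joint_pos"].round(2),st["time"])
print(blobs(f,(5,150,100),(17,255,255),50))
print(blobs(f,(20,150,100),(32,255,255),50));print(blobs(f,(0,170,80),(4,255,255),50))
E
```

```text
[ 0.61499225 -0.15414168  0.46344789] [ 0.53549746 -0.14524057  0.30113607] [[ 9.925e-01 -1.226e-01 -1.300e-03]
 [-1.226e-01 -9.925e-01  1.000e-04]
 [-1.300e-03  0.000e+00 -1.000e+00]] [-0.4  -0.15  1.66 -0.    1.63  1.29] 2.025
[([147.3, 5.8], 52, [140, 3, 14, 6]), ([425.5, 170.6], 1067, [393, 150, 74, 50]), ([280.3, 185.9], 697, [271, 160, 20, 83]), ([178.4, 186.6], 73, [168, 184, 21, 7]), ([181.9, 204.0], 70, [172, 201, 21, 7]), ([185.7, 220.9], 61, [176, 219, 20, 5]), ([188.9, 237.4], 60, [179, 235, 21, 7]), ([192.5, 253.0], 56, [183, 250, 20, 7])]
[([196.3, 217.5], 160, [187, 174, 21, 95]), ([284.7, 198.6], 65, [282, 192, 6, 16]), ([546.3, 284.3], 350, [530, 192, 30, 188]), ([177.5, 234.9], 127, [169, 198, 20, 82]), ([283.1, 245.4], 79, [277, 242, 13, 7]), ([553.3, 345.1], 110, [546, 314, 14, 63])]
[([113.7, 23.5], 2144, [87, 0, 55, 51]), ([285.8, 69.5], 356, [270, 64, 33, 12]), ([480.0, 111.7], 1305, [459, 69, 44, 89]), ([155.9, 125.0], 153, [138, 120, 36, 11])]
```

View pics/w1.png

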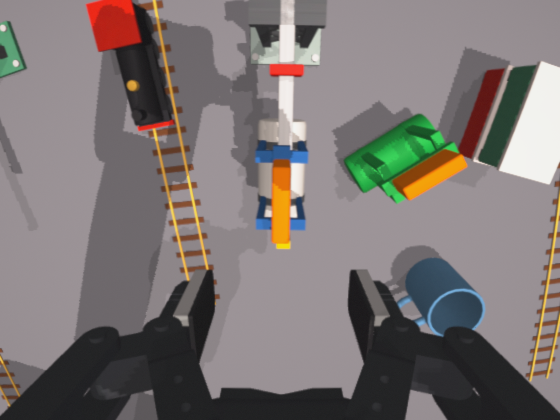

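The wrist view shows the carrier fin at about (281,201), the rail_a stop at (283,245) and its buffer at (286,69), with the green decoy well clear at right.

```bash
python3 - <<'E'
from h import *
import pickle
f,st=pickle.load(open("w1.pkl","rb"))
h=cv2.cvtColor(f["image"],cv2.COLOR_BGR2HSV);m=cv2.inRange(h,np.array((5,150,100)),np.array((22,255,255)))
k=np.zeros_like(m);k[145:242,265:300]=255;m&=k
for r in range(148,250,8):
    x=np.nonzero(m[r])[0];print(r,(x.min(),x.max()) if len(x) else None)
ys=np.nonzero(m)[0];print(ys.min(),ys.max())
T=rot(st["tool_rot"])
def rep(n,p):print(n,(p*1000).round(1),"tool",(T.T@(p-st["tool_pos"])*1000).round(1))
c=cv2.minAreaRect(cv2.findNonZero(m));print(c)
rep("fin",onz(f,c[0],.215))
rep("stop",onz(f,(283.1,245.4),.175)); rep("buf",onz(f,(285.8,67),.179))
a,b=onz(f,(283.1,245.4),.175),onz(f,(285.8,67),.179);print(np.linalg.norm(a-b),np.degrees(np.arctan2(*(b-a)[1::-1])))
E
```

```text
148 None
156 None
164 (np.int64(274), np.int64(289))
172 (np.int64(272), np.int64(289))
180 (np.int64(272), np.int64(289))
188 (np.int64(272), np.int64(289))
196 (np.int64(272), np.int64(289))
204 (np.int64(271), np.int64(290))
212 (np.int64(272), np.int64(289))
220 (np.int64(272), np.int64(288))
228 (np.int64(272), np.int64(288))
236 (np.int64(272), np.int64(289))
244 None
160 241
((280.5, 200.5), (81.0, 19.0), 90.0)
fin [ 542.3 -144.5  215. ] tool [ 6.8 -1.6 86.1]
stop [ 488.8 -140.2  175. ] tool [-46.8   0.7 126.2]
buf [ 636.2 -159.9  179. ] tool [101.9   2.2 122. ]
0.1487384683383629 -7.635667888343864
```

servo_tool --moves '[[[5,-1,20,0,0,0,60],[0,0,25,0,0,0,60],[0,0,25,0,0,0,50],[0,0,20,0,0,0,40],[0,0,12,0,0,0,35],[0,0,0,0,0,0,30],[0,0,0,0,0,0,8],[0,0,0,0,0,0,8],[0,0,0,0,0,0,8],[0,0,0,0,0,0,8]]]'

```text
time: 3.28
tool_pos: [0.5406, -0.146, 0.2001]
tool_rot: [0.0, 0.998, -0.063, 0.0]
contact_force: [0.5, 0.2, 0.3]
gripper_width: 0.095
grasp_force: 0.0
```

```bash
python3 - <<'E'
from plant import manip
from h import *
import pickle
f=manip.grab_frame("side");w=manip.grab_frame("wrist")
a=cv2.resize(f["image"][160:300,230:370],None,fx=3.5,fy=3.5,interpolation=cv2.INTER_CUBIC)
b=cv2.resize(w["image"][100:420,130:430],None,fx=1,fy=490/320)
cv2.imwrite("pics/g1.png",np.hstack([a,b]));s=manip.state();print(s["gripper_width"],s["grasp_force"],s["contact_force"])
E
```

```text
0.08964786937071127 0.0 [-0.14225845 -0.63640407  0.93513265]
```

View pics/g1.png

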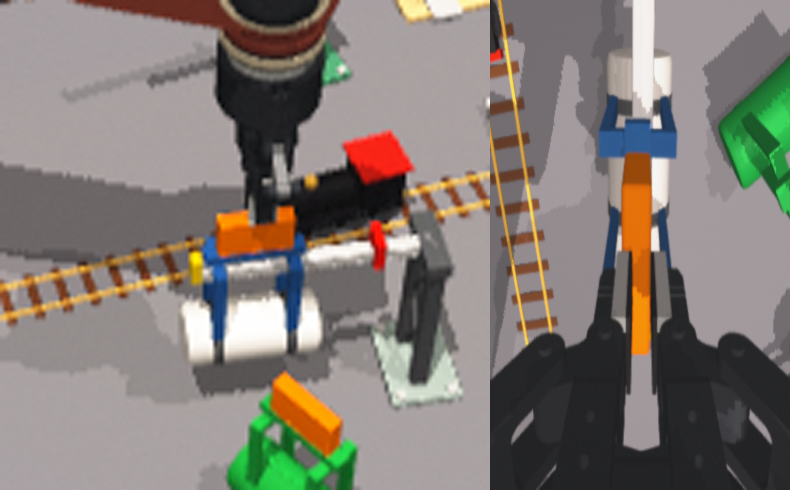

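```bash
python3 - <<'E'
from plant import manip
from h import *
print(manip.tcp_to_tips)
f=manip.grab_frame("side");w=manip.grab_frame("wrist");s=manip.state();T=rot(s["tool_rot"]);p=s["tool_pos"]
for n,q in(("tcp",p),("tip",p+T[:,2]*.014),("tipL",p+T@[0,.012,.014]),("tipR",p+T@[0,-.012,.014]),("gp",p-T[:,2]*.005)):
    print(n,proj(f,q).round(1),"wrist",proj(w,q).round(1))
for F,roi in((f,(280,200,330,250)),):
    print(blobs(F,(5,150,80),(24,255,255),30,roi))
g=manip.grab_frame("scene");print(blobs(g,(5,150,80),(24,255,255),30,(200,200,260,270)))
E
```

```text
0.014
tcp [[303.6 225.2]] wrist [[280.1 260. ]]
tip [[303.4 228.5]] wrist [[280.2 248.7]]
tipL [[304.3 231.9]] wrist [[302.  248.7]]
tipR [[302.4 225.2]] wrist [[258.3 248.7]]
gp [[303.7 223.9]] wrist [[280.  264.4]]
[([302.4, 226.0], 232, [291, 219, 24, 14]), ([285.1, 234.9], 32, [283, 228, 5, 13])]
[([230.4, 246.8], 133, [225, 235, 11, 23])]
```

The side view shows the fin face uncovered and the fingertips ending just above it. The fingers closed to 8 mm on nothing, so the tips sit about 30 mm higher than the nominal figure. I'll open, go lower and grip again. The space between the saddles is clear.

servo_tool --moves '[[[0,0,-4,0,0,0,40],[0,0,0,0,0,0,40],[0,0,0,0,0,0,40],[0,0,0,0,0,0,40],[0,0,10,0,0,0,40],[0,0,10,0,0,0,40],[0,0,7,0,0,0,40],[0,0,0,0,0,0,40]]]'

```text
time: 4.53
tool_pos: [0.5398, -0.1457, 0.1755]
tool_rot: [-0.0, 0.998, -0.063, -0.001]
contact_force: [0.1, -0.2, 0.5]
gripper_width: 0.468
grasp_force: 0.0
```

servo_tool --moves '[[[0,0,0,0,0,0,8],[0,0,0,0,0,0,8],[0,0,0,0,0,0,8],[0,0,0,0,0,0,8]]]'

```text
time: 5.03
tool_pos: [0.5408, -0.146, 0.1774]
tool_rot: [0.0, 0.998, -0.063, 0.001]
contact_force: [1.5, 1.2, 2.1]
gripper_width: 0.15
grasp_force: 61.3
```

```bash
python3 - <<'E'
from plant import manip
from h import *
f=manip.grab_frame("side");w=manip.grab_frame("wrist")
a=cv2.resize(f["image"][160:300,230:370],None,fx=3.5,fy=3.5,interpolation=cv2.INTER_CUBIC)
b=cv2.resize(w["image"][100:420,130:430],None,fx=1,fy=490/320)
cv2.imwrite("pics/g2.png",np.hstack([a,b]));s=manip.state();print(s["gripper_width"],s["grasp_force"],s["contact_force"])
E
```

```text
0.1473745471942955 61.37770056724548 [0.77731408 0.6898817  1.81166533]
```

View pics/g2.png

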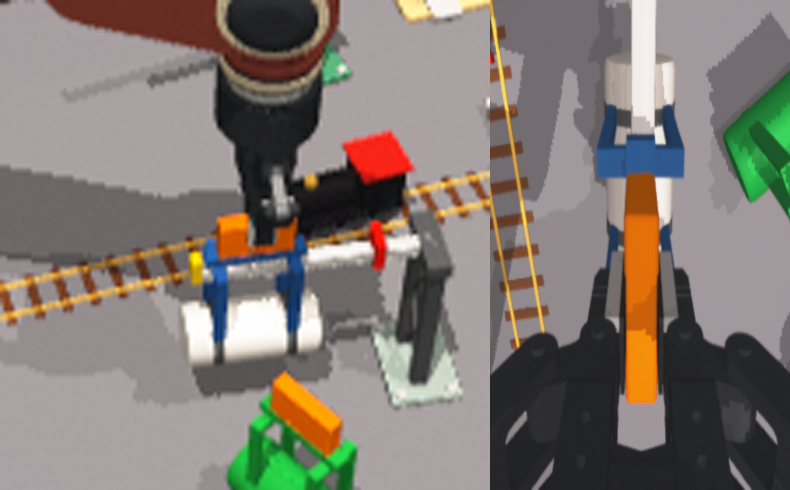

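The grip now holds 61 N with the pads on the fin face, next to the fin centre. I'll lift 30 mm.

servo_tool --moves '[[[0,0,-6,0,0,0,8],[0,0,-12,0,0,0,8],[0,0,-12,0,0,0,8],[0,0,0,0,0,0,8],[0,0,0,0,0,0,8]]]'

```text
time: 5.75
tool_pos: [0.5403, -0.146, 0.2067]
tool_rot: [-0.0, 0.998, -0.063, -0.0]
contact_force: [-0.1, 0.9, -4.4]
gripper_width: 0.146
grasp_force: 60.6
```

```bash
python3 - <<'E'
from plant import manip
from h import *
import pickle
F={n:manip.grab_frame(n) for n in("scene","side","wrist")};s=manip.state();F["st"]=s;pickle.dump(F,open("f2.pkl","wb"))
print(s["gripper_width"],s["grasp_force"],s["contact_force"],s["tool_pos"])
a=cv2.resize(F["side"]["image"][170:280,250:370],None,fx=4,fy=4,interpolation=cv2.INTER_CUBIC)
cv2.imwrite("pics/g3.png",a)
f=F["wrist"];print(blobs(f,(20,150,100),(32,255,255),40,(240,0,320,420)),blobs(f,(5,150,80),(19,255,255),40,(240,0,320,420)),blobs(f,(0,170,80),(4,255,255),30,(240,0,320,420)))
E
```

```text
0.1463093992654049 60.587804317474365 [-0.52295276  0.2167224  -3.65112096] [ 0.54011696 -0.14585606  0.2061635 ]
[] [([280.9, 287.9], 4804, [264, 214, 36, 149])] [([283.6, 64.4], 864, [259, 56, 51, 19])]
```

View pics/g3.png

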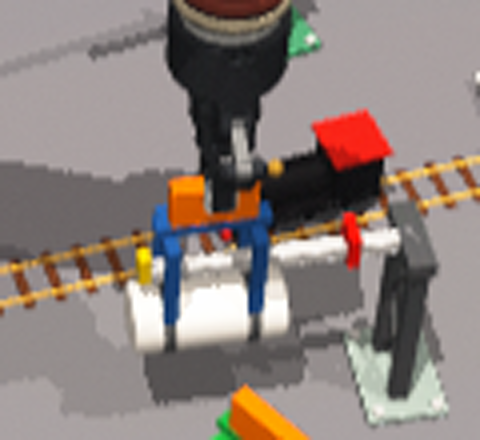

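The carrier is lifted level, and its saddles are well above the stop at crop (145,265). I'll slide it off the free end, raise it, and turn it to rail_b's heading.

servo_tool --moves '[[[-12,0,0,0,0,0,8],[-24,0,0,0,0,0,8],[-24,0,0,0,0,0,8],[-24,0,0,0,0,0,8],[-24,0,0,0,0,0,8],[-12,0,0,0,0,0,8],[0,0,-20,0,0,0,8],[0,0,-20,0,0,-3.5,8],[0,0,0,0,0,-3.5,8],[0,0,0,0,0,-3.5,8],[0,0,0,0,0,-3.5,8],[0,0,0,0,0,0,8]]]'

```text
time: 7.4
tool_pos: [0.4224, -0.1313, 0.2484]
tool_rot: [0.0, 0.998, 0.059, 0.001]
contact_force: [-0.3, -0.0, -4.2]
gripper_width: 0.146
grasp_force: 60.6
```

```bash
python3 - <<'E'
from plant import manip
from h import *
s=manip.state();T=rot(s["tool_rot"]);p=s["tool_pos"]
print(p,s["time"],s["grasp_force"],np.degrees(np.arctan2(T[1,0],T[0,0])),s["contact_force"],s["joint_pos"].round(2))
u=np.array([np.cos(np.radians(6.7)),np.sin(np.radians(6.7)),0])
q=np.array([.529,.189,p[2]])-.074*u   # rail x -155
print(q,T.T@(q-p)*1000)
E
```

```text
[ 0.42238037 -0.13128172  0.24839666] 7.4 60.588626861572266 6.771673238687177 [-0.30627976 -0.02256654 -4.20172826] [-0.47 -0.43  1.97  0.    1.6   0.98]
[0.45550537 0.18036637 0.24839666] [ 6.96411815e+01 -3.05568103e+02 -1.86222100e-01]
```

servo_tool --moves '[[[4,-18,0,0,0,0,8],[8,-36,0,0,0,0,8],[8,-36,0,0,0,0,8],[8,-36,0,0,0,0,8],[8,-36,0,0,0,0,8],[8,-36,0,0,0,0,8],[8,-36,0,0,0,0,8],[8,-36,0,0,0,0,8],[6,-24,0,0,0,0,8],[3,-12,0,0,0,0,8],[0,0,0,0,0,0,8],[0,0,0,0,0,0,8]]]'

```text
time: 8.9
tool_pos: [0.4538, 0.1803, 0.2469]
tool_rot: [0.0, 0.998, 0.059, -0.0]
contact_force: [0.1, 0.5, -3.7]
gripper_width: 0.149
grasp_force: 60.5
```

```bash
python3 - <<'E'
from plant import manip
from h import *
import pickle
F={n:manip.grab_frame(n) for n in("scene","side","wrist")};s=manip.state();F["st"]=s;pickle.dump(F,open("f3.pkl","wb"))
f=F["wrist"];cv2.imwrite("pics/w3.png",f["image"])
T=rot(s["tool_rot"]);p=s["tool_pos"]
print(p,s["time"],s["grasp_force"],np.degrees(np.arctan2(T[1,0],T[0,0])),s["contact_force"])
def rep(n,q):print(n,(q*1000).round(1),"tool",(T.T@(q-p)*1000).round(1))
Y=blobs(f,(20,150,100),(34,255,255),40,(200,0,360,420));Rd=blobs(f,(0,150,80),(5,255,255),40,(200,0,360,420));O=blobs(f,(5,150,80),(19,255,255),300,(200,0,360,420))
print(Y,Rd,O)
if Y: a=onz(f,max(Y,key=lambda b:b[1])[0],.173);rep("stop",a)
if Rd: b=onz(f,max(Rd,key=lambda b:b[1])[0],.176);rep("buf",b)
a,b=a[:2],b[:2];print(np.linalg.norm(a-b),np.degrees(np.arctan2(*(b-a)[::-1])))
g,h=F["scene"],F["side"]
for n,k in(("scene",(300,150,420,340)),("side",(200,100,330,300))):
    print(n,blobs(F[n],(20,150,120),(34,255,255),6,k),blobs(F[n],(5,150,100),(19,255,255),60,k))
E
```

```text
[0.45376023 0.18030425 0.24687417] 9.05 60.51048159599304 6.723572626109003 [ 0.03883614  0.12083293 -3.46067408]
[([281.0, 102.9], 244, [272, 97, 19, 13])] [] [([280.9, 287.7], 4781, [264, 214, 35, 149])]
stop [529. 189. 173.] tool [75.7  0.2 73.9]Traceback (most recent call last):
  File "<stdin>", line 13, in <module>
NameError: name 'b' is not defined
```

View pics/w3.png

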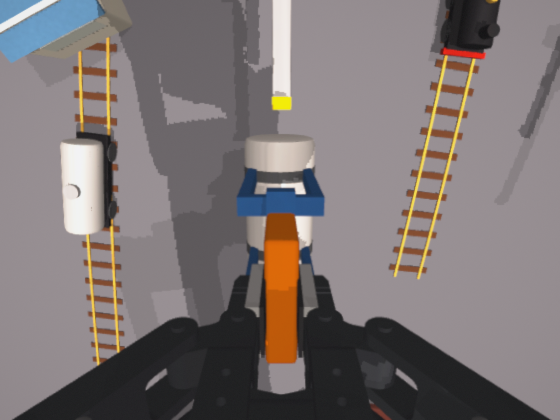

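The wrist view shows rail_b straight ahead: its stop at (281,103) is on the fin's axis, with 0.2 mm offset, and nothing is in the way. I'll lower to the pass-over height and run in.

servo_tool --moves '[[[0,0,14,0,0,0,8],[0,0,16,0,0,0,8],[0,0,10,0,0,0,8],[0,0,0,0,0,0,8],[10,0,0,0,0,0,8],[18,0,0,0,0,0,8],[18,0,0,0,0,0,8],[10,0,0,0,0,0,8],[0,0,0,0,0,0,8]]]'

```text
time: 10.18
tool_pos: [0.51, 0.1878, 0.2071]
tool_rot: [-0.0, 0.998, 0.059, 0.0]
contact_force: [-0.3, 0.1, -3.6]
gripper_width: 0.15
grasp_force: 60.6
```

```bash
python3 - <<'E'
from plant import manip
from h import *
F={n:manip.grab_frame(n) for n in("scene","side","wrist")};s=manip.state()
T=rot(s["tool_rot"]);p=s["tool_pos"];f=F["wrist"]
print(p,s["time"],s["grasp_force"],s["contact_force"])
def rep(n,q):print(n,(q*1000).round(1),"tool",(T.T@(q-p)*1000).round(1))
Y=blobs(f,(20,150,100),(34,255,255),20,(200,0,360,420));Rd=blobs(f,(0,150,80),(5,255,255),40,(200,0,360,420));print(Y,Rd)
for b in Rd: rep("buf",onz(f,b[0],.176))
for b in Y: rep("stop",onz(f,b[0],.173))
a=cv2.resize(F["side"]["image"][100:200,200:340],None,fx=4,fy=4,interpolation=cv2.INTER_CUBIC)
cv2.imwrite("pics/g4.png",a)
E
```

```text
[0.50894932 0.18771887 0.20681632] 10.325 60.554083585739136 [-0.10450574  0.19169437 -3.75826491]
[] []
```

View pics/g4.png

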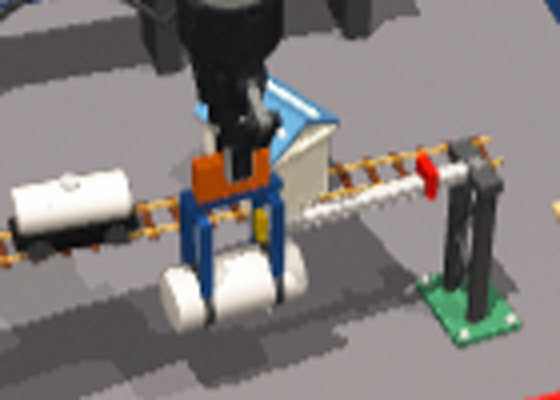

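The crop shows the leading loop passing over the yellow stop with the stop at (262,225) inside it, clear all round. I'll continue over the stop.

servo_tool --moves '[[[10,0,0,0,0,0,8],[18,0,0,0,0,0,8],[18,0,0,0,0,0,8],[18,0,0,0,0,0,8],[18,0,0,0,0,0,8],[12,0,0,0,0,0,8],[6,0,0,0,0,0,8],[0,0,0,0,0,0,8],[0,0,0,0,0,0,8]]]'

```text
time: 11.45
tool_pos: [0.6082, 0.1996, 0.2068]
tool_rot: [0.0, 0.998, 0.059, -0.0]
contact_force: [-0.9, -0.2, -4.3]
gripper_width: 0.149
grasp_force: 60.6
```

```bash
cat > chk.py <<'E'
from plant import manip
from h import *
F={n:manip.grab_frame(n) for n in("scene","side","wrist")};s=manip.state()
T=rot(s["tool_rot"]);p=s["tool_pos"];f=F["wrist"]
print(p,s["time"],s["grasp_force"],s["contact_force"])
def rep(n,q):print(n,(q*1000).round(1),"tool",(T.T@(q-p)*1000).round(1))
Rd=blobs(f,(0,150,80),(5,255,255),40,(200,0,360,420));print(Rd)
for b in Rd: rep("buf",onz(f,b[0],.176))
O=((5,150,70),(19,255,255))
a=blobs(F["scene"],*O,50,(320,170,420,260));b=blobs(F["side"],*O,50,(255,110,320,200));print(a,b)
print("blue wrist",blobs(f,(105,150,50),(125,255,255),100,(200,0,360,420)))
E
python3 chk.py
```

```text
[0.60822342 0.19954958 0.20688738] 11.6 60.55232763290405 [ 5.08915182e-01 -8.72220626e-04 -4.85996770e+00]
[([283.8, 123.9], 753, [260, 116, 48, 17])]
buf [673.3 205.7 176. ] tool [65.4  1.6 30.9]
[([369.7, 189.0], 163, [357, 180, 22, 19])] [([285.9, 135.1], 145, [278, 128, 19, 14])]
blue wrist [([279.8, 198.4], 2312, [237, 169, 87, 46]), ([252.2, 257.6], 114, [247, 248, 10, 26])]
```

servo_tool --moves '[[[10,0,0,0,0,0,8],[8,0,0,0,0,0,8],[0,0,0,0,0,0,8],[0,0,6,0,0,0,8],[0,0,8,0,0,0,8],[0,0,6,0,0,0,8],[0,0,4,0,0,0,8],[0,0,3,0,0,0,8],[0,0,1,0,0,0,8],[0,0,0,0,0,0,8]]]'

```text
time: 12.85
tool_pos: [0.6265, 0.2017, 0.179]
tool_rot: [-0.0, 0.998, 0.059, 0.0]
contact_force: [-0.5, 0.3, -2.8]
gripper_width: 0.147
grasp_force: 60.5
```

servo_tool --moves '[[[0,0,1,0,0,0,8],[0,0,0,0,0,0,8]]]'

```text
time: 13.1
tool_pos: [0.6265, 0.2017, 0.1779]
tool_rot: [-0.0, 0.998, 0.059, 0.0]
contact_force: [0.1, 0.4, -3.6]
gripper_width: 0.148
grasp_force: 60.5
```

servo_tool --moves '[[[0,0,1,0,0,0,8],[0,0,0,0,0,0,8]]]'

```text
time: 13.35
tool_pos: [0.6266, 0.2017, 0.1775]
tool_rot: [-0.0, 0.998, 0.059, 0.0]
contact_force: [-1.3, 0.0, -0.4]
gripper_width: 0.146
grasp_force: 61.0
```

The saddles have touched, so I'll push home while watching the force along x.

servo_tool --moves '[[[3,0,0,0,0,0,8],[3,0,0,0,0,0,8],[2,0,0,0,0,0,8],[0,0,0,0,0,0,8]]]'

```text
time: 13.85
tool_pos: [0.6327, 0.2025, 0.1776]
tool_rot: [0.0, 0.998, 0.059, -0.003]
contact_force: [-10.8, -1.5, 5.5]
gripper_width: 0.148
grasp_force: 61.9
```

servo_tool --moves '[[[1.5,0,0,0,0,0,8],[0,0,0,0,0,0,8]]]'

```text
time: 14.1
tool_pos: [0.6328, 0.2025, 0.1777]
tool_rot: [0.001, 0.998, 0.06, -0.004]
contact_force: [-16.5, -2.2, 8.8]
gripper_width: 0.14
grasp_force: 62.3
```

servo_tool --moves '[[[1,0,0,0,0,0,8],[0,0,0,0,0,0,8]]]'

```text
time: 14.35
tool_pos: [0.6328, 0.2025, 0.1779]
tool_rot: [0.001, 0.998, 0.06, -0.006]
contact_force: [-19.3, -4.3, 11.1]
gripper_width: 0.149
grasp_force: 62.5
```

servo_tool --moves '[[[-2.5,0,0,0,0,0,8],[0,0,0,0,0,0,8]]]'

```text
time: 14.6
tool_pos: [0.6327, 0.2025, 0.1776]
tool_rot: [0.0, 0.998, 0.059, -0.002]
contact_force: [-10.0, -1.1, 5.4]
gripper_width: 0.151
grasp_force: 61.9
```

```bash
python3 chk.py
```

```text
[0.63266306 0.20250053 0.17762775] 14.75 61.87461018562317 [-10.74720831  -1.82191949   6.01977347]
[([283.5, 178.7], 1191, [257, 165, 54, 26])]
buf [674.5 206.1 176. ] tool [42.   1.4  1.4]
[([379.1, 204.6], 105, [373, 196, 12, 17])] [([293.0, 140.2], 149, [282, 134, 25, 13])]
blue wrist [([277.6, 200.4], 2045, [238, 170, 86, 46]), ([252.4, 257.6], 107, [247, 248, 11, 26])]
```

servo_tool --moves '[[[-1,0,0,0,0,0,8],[0,0,0,0,0,0,13],[0,0,0,0,0,0,20],[0,0,0,0,0,0,34],[0,0,0,0,0,0,40],[0,0,0,0,0,0,40]]]'

```text
time: 15.5
tool_pos: [0.6336, 0.2025, 0.1768]
tool_rot: [-0.0, 0.998, 0.059, 0.0]
contact_force: [-0.6, -0.6, 0.7]
gripper_width: 0.469
grasp_force: 0.0
```

servo_tool --moves '[[[0,0,-8,0,0,0,40],[0,0,-15,0,0,0,40],[0,0,-25,0,0,0,40],[0,0,-25,0,0,0,40],[0,0,-25,0,0,0,40],[0,0,-15,0,0,0,40],[0,0,0,0,0,0,40],[0,0,0,0,0,0,40]]]'

```text
time: 16.5
tool_pos: [0.633, 0.2024, 0.2886]
tool_rot: [0.0, 0.998, 0.059, -0.001]
contact_force: [-0.6, -0.0, -0.3]
gripper_width: 0.466
grasp_force: 0.0
```

```bash
python3 chk.py; python3 - <<'E'
from plant import manip
from h import *
F={n:manip.grab_frame(n) for n in("scene","side","wrist")};O=((5,150,70),(22,255,255))
w=F["wrist"]
print(blobs(w,*O,100,(200,50,360,420)),"blue",blobs(w,(105,150,50),(125,255,255),60,(200,0,360,420)))
r=max(blobs(w,(0,150,80),(5,255,255),40,(200,0,360,420)),key=lambda b:b[1]);print("buf",r,onz(w,r[0],.177))
for b in blobs(w,*O,100,(200,50,360,420)): print(onz(w,b[0],.215))
s=F["scene"];d=F["side"]
a=max(blobs(s,*O,50,(330,170,420,260)),key=lambda b:b[1]);b=max(blobs(d,*O,50,(255,110,320,200)),key=lambda b:b[1])
print(a,b,two(s,a[0],d,b[0]))
E
```

```text
[0.63286945 0.20238481 0.2881895 ] 16.65 0.0 [-0.4657642  -0.05386156 -0.13266993]
[([282.1, 147.8], 397, [266, 141, 33, 14])]
buf [673.7 206.3 176. ] tool [ 41.3   0.9 112.1]
[([373.1, 200.1], 286, [363, 189, 22, 23])] [([294.0, 139.1], 208, [282, 132, 25, 15])]
blue wrist [([279.4, 162.0], 718, [254, 148, 53, 23]), ([261.9, 227.1], 256, [256, 205, 14, 35]), ([299.0, 227.8], 260, [291, 205, 15, 35])]
[([280.0, 212.1], 1615, [270, 169, 20, 87])] blue [([279.5, 162.1], 710, [254, 148, 53, 23]), ([261.9, 227.3], 253, [256, 205, 14, 35]), ([298.9, 228.0], 259, [291, 206, 15, 34])]
buf ([282.1, 147.8], 389, [266, 141, 33, 14]) [0.67411436 0.2063631  0.177     ]
[0.63421363 0.20316676 0.215     ]
([373.1, 200.1], 283, [363, 189, 22, 23]) ([294.0, 139.1], 206, [282, 132, 25, 15]) (array([0.63052566, 0.20259135, 0.19511958]), np.float64(0.0017818401302833208))
```

```bash
python3 - <<'E'
from plant import manip
from h import *
w=manip.grab_frame("wrist")["image"]
for x in (268,272,276,288,292):print(x,[tuple(int(v) for v in w[r,x]) for r in range(149,162)])
E
```

```text
268 [(29, 36, 212), (26, 35, 211), (25, 34, 209), (22, 31, 208), (23, 32, 204), (30, 36, 174), (56, 56, 89), (83, 85, 90), (129, 134, 143), (137, 139, 146), (105, 78, 66), (127, 81, 43), (140, 88, 47)]
272 [(28, 35, 213), (28, 35, 212), (26, 35, 211), (26, 35, 210), (23, 31, 204), (48, 38, 172), (98, 67, 82), (126, 84, 51), (133, 91, 59), (139, 97, 69), (134, 86, 48), (137, 87, 46), (138, 87, 46)]
276 [(27, 35, 212), (26, 35, 211), (24, 35, 210), (25, 34, 209), (23, 32, 204), (52, 39, 173), (104, 67, 78), (137, 87, 45), (140, 89, 46), (139, 89, 45), (139, 89, 46), (139, 89, 47), (140, 88, 47)]
288 [(27, 36, 213), (28, 37, 213), (26, 35, 211), (24, 33, 209), (26, 34, 204), (59, 43, 175), (123, 80, 84), (164, 105, 63), (147, 98, 64), (142, 92, 55), (140, 88, 47), (144, 89, 47), (156, 97, 50)]
292 [(32, 40, 215), (30, 37, 213), (24, 34, 211), (23, 33, 209), (24, 32, 204), (41, 44, 178), (80, 81, 109), (127, 130, 137), (194, 201, 213), (186, 185, 192), (134, 100, 83), (190, 119, 58), (201, 125, 62)]
```

```bash
python3 -c "
from plant import manip
print(manip.job_done())"
```

```text
the job is handed in; nothing more can be done
None
```

The carrier now hangs on rail_b and was pushed against its red buffer until the contact force reached about 19 N. The gripper was clear when I handed the job in at about 17 s. I did not re-check the bystanders, or whether a gap under 2 mm remains at the buffer.

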